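# Unlock and throw the interlocked valve levers

### The arm

A 6-joint arm with a two-finger parallel gripper is mounted at the origin on a cart in front of the work surface, level with it; the furniture and walls round the work are solid. World frame = base frame: x ahead of the robot, y to its left, z up, the work surface at z = 0. Lengths are in mm, angles in rad, forces in N, time in s.
With the tool pointing down it reaches from about 275 to 750 mm from the base axis. Payload 10.2 kg.
Tool frame: the origin (TCP) lies between the finger pads; the fingertips stand ctrl.tips_ahead ahead of it and the grasp point (between the pads) lies 8 mm behind it (ctrl.tips_ahead is the distance from the TCP to the fingertips, in mm); z points along the fingers, y is the direction in which the jaws open and shut (so a half turn about z gives the same grasp; the last joint's range is limited). The gripper opens to 85 mm and grips with 20 to 120 N. Pads are 22 mm wide; open, the fingers measure 114 mm over their backs; the gripper's body (76 mm by 85 mm) begins 54 mm behind the grasp point. The pads swing forward as they close: fully open they stand 13 mm farther back than shut.
Start: joints at [-1.417, 0.313, 1.498, -0, 1.331, -0.223], TCP at [193.16, -488.181, 242.294] pointing down, gripper open.
Joint ranges: [-2.94, 2.94], [-0.97, 2.17], [0.19, 2.56], [-1.23, 4.37], [0.02, 3.11], [-2.88, 2.88]. Speed limits (rad/s): [2.39, 2.39, 3.01, 3.14, 3.14, 3.14].

### API

Orientations are given as a unit quaternion [w, x, y, z].
In Python, from rig import ctrl gives the robot as it stands. The module is installed in compiled form; this text tells all that it offers.
- The arm moves only by the tool move_arm, never from a script. Its argument "motion" is a list of rows, each an object with "offset": the shift along the tool's x, y, z in m, a list of three; "angular": the turn, a rotation vector about the tool's x, y, z in degrees, a list of three; "jaw": the finger opening in m, from 0 to 0.0854. In form: [{"offset": [tx, ty, tz], "angular": [ax, ay, az], "jaw": jaw}, ...]. A call has 1 to 5 rows; each row is the pose to reach, as a shift and turn from the pose commanded when the call began, along the tool's axes at that moment; what a row does not reach only later rows make up. A row lasts 1/8 s, in which the tool goes at most 62.5 mm and 10.7 degrees, less where a joint would pass 70% of its speed; a pose out of reach is approached as far as the arm can. A call with a gripper value outside its range is refused whole. The fingers move at their own pace and stop on an object; "squeeze" is the grip in N (left out, the last holds). Time passes only in rows, so rows that repeat a pose let the fingers close. It gives the time, the measured TCP pose, the force and the opening at its end, in the units of the state.
- ctrl.sense(): the state, without advancing time (a new reading comes with each control period).
- ctrl.capture(name): name is "side" or "top"; returns a dict with "img" (400x640x3 uint8, red, green, blue), "intrinsics" (3x3 intrinsics, pixels), "k1" (the pictures are not rectified: a ray, as slopes to the right and down, at radius r is drawn at 1 + k1 r^2 times it, then the intrinsics apply), "rvec" (rotation vector, rad) and "tvec" (3), from world to camera coordinates, as OpenCV has them. Camera axes: x right, y down, z forward; pixel columns grow to the right and rows downward; lengths in mm; the calibration is good to about 2 mm. A picture is of the moment at which its call begins. There is no depth.
- ctrl.finish_job(): hands the job in, once; it reports no verdict.
The state is a dict: "time_s": time; "joints": joint angles; "dq": joint speeds; "tau": joint torques, N m; "eef_pos": TCP position; "ee_rot": TCP orientation; "force": force on the tool from outside, world axes, zero at the start; "wrist_torque": the same for the moment, N m; "grip_width": opening from 0.0 (shut) to 1.0 (fully open).
Only numpy, scipy, OpenCV 4.12 (cv2) and the standard library are available. Lean on these libraries where they do the work, as an engineer would, in place of code of your own. Each camera call takes 0.05 s, during which the arm holds its last target. There are 200 camera calls.

### The job

Put the washer's valve bank into service: lift the hanging lock-out bar up and off its two hooks and lay it in the oval tray, and throw all three levers fully over, away from you. The bank's interlock lets them go in one unmarked order only, so try them and leave a blocked one until another has been thrown. Leave the soap bottle and candle jar where they stand.

Things in the scene. Friction and masses are not known exactly. Their poses are not given: they have to be found in the camera images.
- bank: white valve bank screwed to the worktop, 128 x 224 x 62 mm; origin on the worktop under its centre, x across it away from the robot, y along the row of levers, z up. The levers stand at y = -70, 0, +70 mm; which stands where varies. An interlock inside lets them be thrown in one order only: unmarked, it varies, the letters k, m, p say nothing of it; find by feel which is free
- hooks (a point): midpoint between the bank's two steel hooks, at the floor of their slots, 90 mm above the worktop at bank x +18 mm. The hooks stand at bank y = +93 and -93 mm, 10 mm thick, slots open at the top and 16 mm wide (x), prongs up to 113 mm above the worktop
- lockbar: loose lock-out bar hanging in the hooks just behind the levers, so that none can be thrown: steel bar 12 x 200 x 24 mm (x, y, z), black upright grip tab in its middle 14 mm thick (x), 32 mm wide (y), top 85 mm over the underside. 0.16 to 0.31 kg. Origin: middle of the underside; y along the bar, z up. Lift it 25 mm straight up to clear the hooks
- lockbar_grip (a point): point in the lock-out bar's grip tab, 70 mm above the bar's underside: the place to pinch it from above, across its 32 mm width (along the bar)
- tray: oval galvanised tray left of the sink, 208 (x) x 278 (y) x 95 mm; bail handles at its y ends up to 95 mm, walls 51 mm high, floor 4 mm thick, clear inside 185 (x) x 240 mm (y) along its middle lines. Origin under its centre. Between it and the bank a wall tap (x 0.48 to 0.72, y -0.11 to -0.03 m) reaches 0.24 m above the worktop: carry over it
- soap_pump: bystander, to be left where it stands. Brown soap bottle with a black pump, 73 x 65 x 185 mm, behind the sink; origin under its base
- candle_jar: bystander, to be left where it stands. Glass jar with a pale candle, 76 mm across, 90 mm high, behind the bank, right of the tap; origin under its base
- lever_k (a joint): one of the bank's three levers, which look the same. 0 = off, toward the robot; 0.8 rad = fully thrown, away from the robot (end stops at both). Turns about an axis parallel to bank y, 55 mm above the worktop. Stays where left; 2 to 3 N at the grip moves it. A blocked lever gives only about 0.1 rad (10 mm at the grip), then stops dead, and comes free once the one it waits for is fully thrown
- grip_k (a point): middle of this lever's 22 mm thick black grip. Lever off: at bank x -27 mm, height 150 mm; the grip runs from x -13, height 130 to x -40, height 170 mm (top 181). Thrown: at bank x +50 mm, height 140 mm (top 175). Shut fingers pointing down, tips 148 mm above the worktop, push it over in one level line along bank +x from the robot's side
- lever_m (a joint): one of the bank's three levers, which look the same. 0 = off, toward the robot; 0.8 rad = fully thrown, away from the robot (end stops at both). Turns about an axis parallel to bank y, 55 mm above the worktop. Stays where left; 2 to 3 N at the grip moves it. A blocked lever gives only about 0.1 rad (10 mm at the grip), then stops dead, and comes free once the one it waits for is fully thrown
- grip_m (a point): middle of this lever's 22 mm thick black grip. Lever off: at bank x -27 mm, height 150 mm; the grip runs from x -13, height 130 to x -40, height 170 mm (top 181). Thrown: at bank x +50 mm, height 140 mm (top 175). Shut fingers pointing down, tips 148 mm above the worktop, push it over in one level line along bank +x from the robot's side
- lever_p (a joint): one of the bank's three levers, which look the same. 0 = off, toward the robot; 0.8 rad = fully thrown, away from the robot (end stops at both). Turns about an axis parallel to bank y, 55 mm above the worktop. Stays where left; 2 to 3 N at the grip moves it. A blocked lever gives only about 0.1 rad (10 mm at the grip), then stops dead, and comes free once the one it waits for is fully thrown
- grip_p (a point): middle of this lever's 22 mm thick black grip. Lever off: at bank x -27 mm, height 150 mm; the grip runs from x -13, height 130 to x -40, height 170 mm (top 181). Thrown: at bank x +50 mm, height 140 mm (top 175). Shut fingers pointing down, tips 148 mm above the worktop, push it over in one level line along bank +x from the robot's side

How it is judged:
By the outcome, as a careful person would: the job done as asked, in the order asked, and still so for the second after the job is handed in, with the robot touching nothing.
It also fails if it takes over 67 s, if anything falls off the work surface, if the arm or the gripper's body presses on something with over 40 N, if the wrist force passes 120 N, or if a joint passes its speed limit or range.

## Working session

There is one attempt and no reset: what is moved stays moved. The work goes in short steps, Python scripts to look and compute and a tool call to move; the robot and the scene stay as the last step left them, time stands still between calls to the robot, and variables do not carry over. Pictures are saved under pics/ and viewed, about 8 in all and at most 12, crops included, and the job is handed in when it is done.

Besides the shell and the picture viewer there is one more tool, called after "Request:" in YAML: its name, and indented under it one key for each argument. move_arm: Moves the arm, as the interface text tells. Its arguments: {"type":"object","properties":{"motion":{"type":"array","items":{"type":"object","properties":{"offset":{"type":"array","items":{"type":"number"}},"angular":{"type":"array","items":{"type":"number"}},"jaw":{"type":"number"}}}},"squeeze":{"type":"number"}},"required":["motion"]}

```bash
mkdir -p pics
cat > h.py <<'E'
import numpy as np, cv2
from rig import ctrl
def cam(n):
    c=ctrl.capture(n); K=np.array(c['intrinsics'],float); 
    return c['img'],K,c['k1'],cv2.Rodrigues(np.array(c['rvec'],float))[0],np.array(c['tvec'],float).ravel()
def proj(C,P):
    _,K,k1,R,t=C; p=np.atleast_2d(P)@R.T+t; s=p[:,:2]/p[:,2:]; s=s*(1+k1*(s**2).sum(1,keepdims=True))
    return s@K[:2,:2].T+K[:2,2]
def ray(C,uv):
    _,K,k1,R,t=C
    s=cv2.undistortPoints(np.array([[uv]],float),K,np.array([k1,0,0,0.]) )[0,0]
    return -R.T@t, R.T@np.array([s[0],s[1],1])
def atz(C,uv,z):
    o,d=ray(C,uv); return o+d*(z-o[2])/d[2]
def tri(C1,u1,C2,u2):
    o1,d1=ray(C1,u1);o2,d2=ray(C2,u2)
    a=np.linalg.lstsq(np.c_[d1,-d2],o2-o1,rcond=None)[0]
    p,q=o1+a[0]*d1,o2+a[1]*d2; return (p+q)/2,np.linalg.norm(p-q)
def save(n,f,crop=None,s=1):
    im=n[0][:,:,::-1]
    if crop: x0,y0,x1,y1=crop; im=im[y0:y1,x0:x1]
    cv2.imwrite('pics/'+f,cv2.resize(im,None,fx=s,fy=s,interpolation=cv2.INTER_CUBIC))
E
python3 - <<'E'
from h import *
for n in('side','top'):
    C=cam(n); save(C,n+'0.png',s=1.25); print(n,-C[3].T@C[4],C[3][2],C[1][0,0],C[2])
print(ctrl.tips_ahead,ctrl.sense())
E
```

```text
side [ 368.50128489 -902.93813607  787.22656735] [ 0.15256524  0.80586865 -0.57210102] 397.56791942842983 -0.0981634624455672
top [ 372.91167926   -1.69479478 1111.65000152] [ 0.17209807  0.01013628 -0.98502767] 370.5441870225547 -0.04914925230067952
11.0 {'time_s': 0.1, 'joints': array([-1.41742302e+00,  3.13443439e-01,  1.49836448e+00, -1.92190479e-05,
        1.33098099e+00, -2.23404741e-01]), 'dq': array([-0.00198407, -0.00060752, -0.00267612,  0.00044296,  0.00034343,
        0.00110676]), 'tau': array([ 3.30123767e-03, -4.12895787e+01, -2.60141659e+01, -1.61538223e-04,
        3.03071021e-03,  5.25352178e-06]), 'eef_pos': array([ 193.11001026, -487.96493836,  241.76574758]), 'ee_rot': array([-5.98084463e-04,  9.82306604e-01,  1.87278877e-01,  1.16120463e-05]), 'force': array([ 0.00553295, -0.69296739, -0.53020174]), 'wrist_torque': array([-0.06381262,  0.0029185 ,  0.00286855]), 'grip_width': 0.9986041940068697}
```

View pics/side0.png

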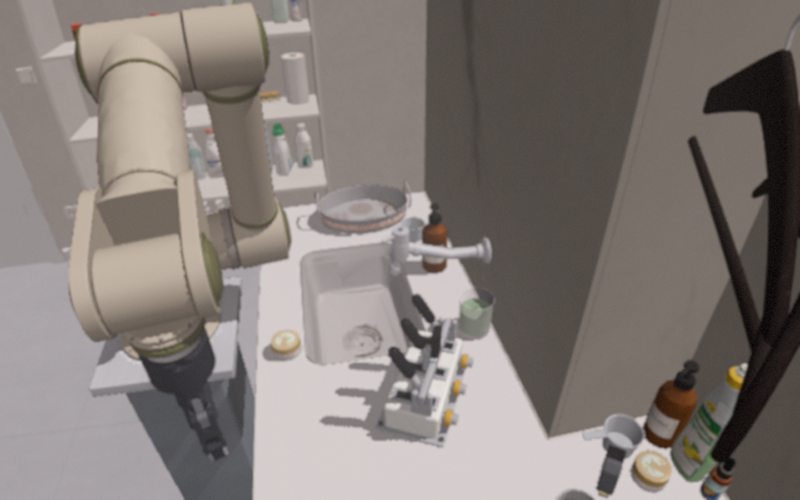

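View pics/top0.png

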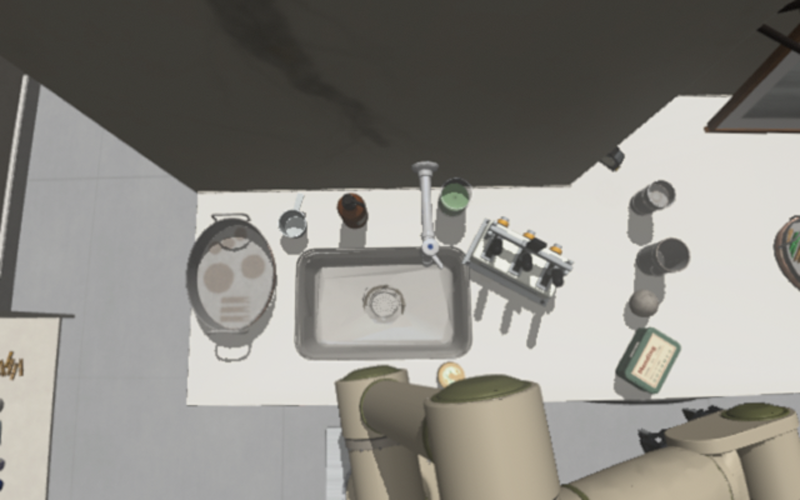

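Side: bank around (430,385), tray (362,208). Top: bank around (522,262), tray (231,277), with its long axis along world x. Enlarging both.

Run:
```python
from h import *
C=cam('side'); save(C,'s1.png',(290,220,400,360),4)
D=cam('top'); save(D,'t1.png',(360,160,470,260),6)
```

```text
(no output)
```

View pics/s1.png

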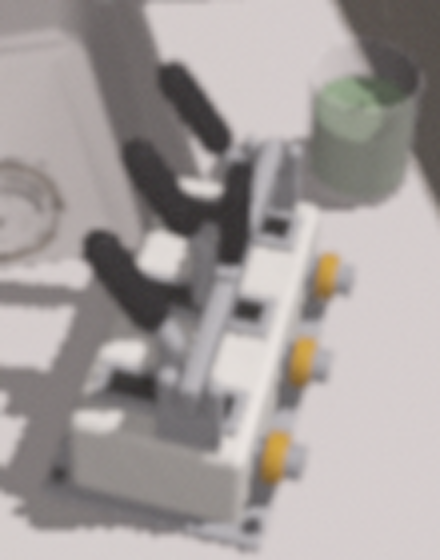

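View pics/t1.png

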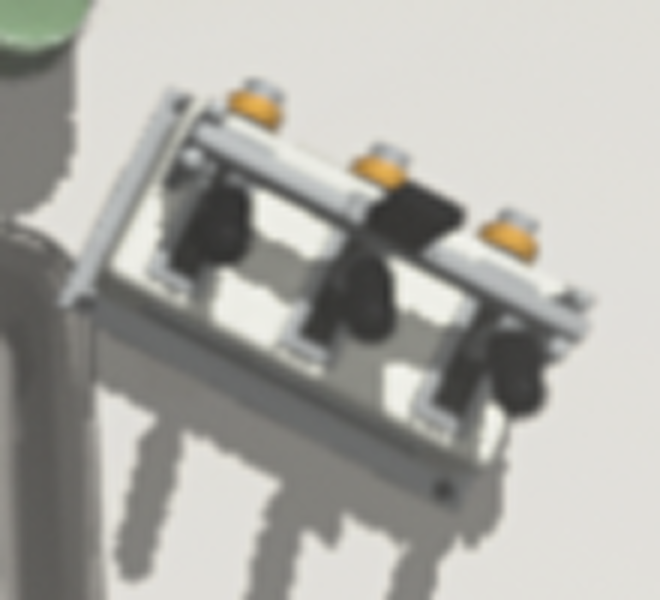

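```bash
cat > fit.py <<'E'
from h import *
from scipy.optimize import least_squares
C=cam('side');D=cam('top')
S=lambda u,v:(290+(u-1.5)/4,220+(v-1.5)/4); T=lambda u,v:(360+(u-2.5)/6,160+(v-2.5)/6)
for a,b in [((100,250),(522,378)),((140,157),(372,300)),((172,78),(228,222)),((238,172),(425,207))]:
    print(tri(C,S(*a),D,T(*b)))
obs=[(C,S(100,250),(-40,-70,170)),(C,S(140,157),(-40,0,170)),(C,S(172,78),(-40,70,170)),
(D,T(522,378),(-40,-70,170)),(D,T(372,300),(-40,0,170)),(D,T(228,222),(-40,70,170)),
(C,S(238,172),(18,0,175)),(D,T(425,207),(18,0,175)),(D,T(200,138),(18,100,114)),(D,T(580,325),(18,-100,114))]
def W(p,P):
    c,s=np.cos(p[2]),np.sin(p[2]); return np.array([p[0]+c*P[0]-s*P[1],p[1]+s*P[0]+c*P[1],P[2]])
f=lambda p:np.ravel([proj(c,W(p,P))[0]-uv for c,uv,P in obs])
r=least_squares(f,[560,-200,-.4],loss='soft_l1',x_scale=[10,10,.1]); p=r.x
print(p,np.degrees(p[2])); print(f(p).reshape(-1,2).round(1))
def draw(c,crop,s,name,pts):
    im=c[0][:,:,::-1]; x0,y0,x1,y1=crop; im=cv2.resize(im[y0:y1,x0:x1],None,fx=s,fy=s,interpolation=cv2.INTER_CUBIC)
    for poly in pts:
        q=np.array([proj(c,x)[0] for x in poly]); q=((q-[x0,y0]+.5)*s-.5).astype(int)
        cv2.polylines(im,[q],False,(0,0,255),1)
    return im
pts=[[W(p,(-13,y,130)),W(p,(-40,y,170))] for y in(-70,0,70)]
pts+=[[W(p,(18+a,b,114)) for a,b in((-6,-100),(6,-100),(6,100),(-6,100),(-6,-100))],
 [W(p,(18+a,b,175)) for a,b in((-7,-16),(7,-16),(7,16),(-7,16),(-7,-16))],
 [W(p,(a,b,0)) for a,b in((-64,-112),(64,-112),(64,112),(-64,112),(-64,-112))]]
a=draw(C,(290,220,400,360),4,'',pts);b=draw(D,(360,180,470,260),4,'',pts)
e=np.zeros((560,890,3),np.uint8); e[:560,:440]=a; e[:320,450:890]=b
# tray
t=cv2.resize(D[0][160:300,140:235,::-1],None,fx=2,fy=2)
e[325:560,450:640]=t[:235]
cv2.imwrite('pics/o1.png',e[:,:800])
np.save('bank.npy',p)
for uv in [(231/1.25,225/1.25),(231/1.25,331/1.25),(188/1.25,275/1.25),(275/1.25,282/1.25)]: print(atz(D,uv,51))
for uv in [(318/1.25,207/1.25),(410/1.25,208/1.25),(362/1.25,185/1.25),(362/1.25,233/1.25)]: print('s',atz(C,uv,51))
E
python3 fit.py
```

```text
(array([ 465.90686969, -338.89900899,  170.57637335]), np.float64(6.1088679983776855))
(array([ 500.41063058, -276.49746216,  171.44086566]), np.float64(6.050488728026413))
(array([ 533.75027627, -216.27800838,  172.14648575]), np.float64(8.751475944520585))
(array([ 544.81784337, -301.98818114,  173.47473873]), np.float64(3.377182774225602))
[ 5.31861948e+02 -2.95608620e+02 -5.03546496e-01] -28.851089028607078
[[-0.  -0.3]
 [-0.3  0.4]
 [ 0.4  0.1]
 [-0.5  2.3]
 [-0.2  2.6]
 [-0.7  3.1]
 [ 0.8  0.2]
 [ 1.  -1.8]
 [-1.1 -2.9]
 [ 1.5 -0.4]]
[619.70727641 380.29510845  51.        ]
[372.0620346 369.7768503  51.       ]
[501.92397391 477.22128457  51.        ]
[482.85354074 271.2180248   51.        ]
s [372.63549035 376.38289832  51.        ]
s [634.11256335 309.97049628  51.        ]
s [517.59204889 482.1424522   51.        ]
s [480.00798374 210.46765665  51.        ]
```

View pics/o1.png

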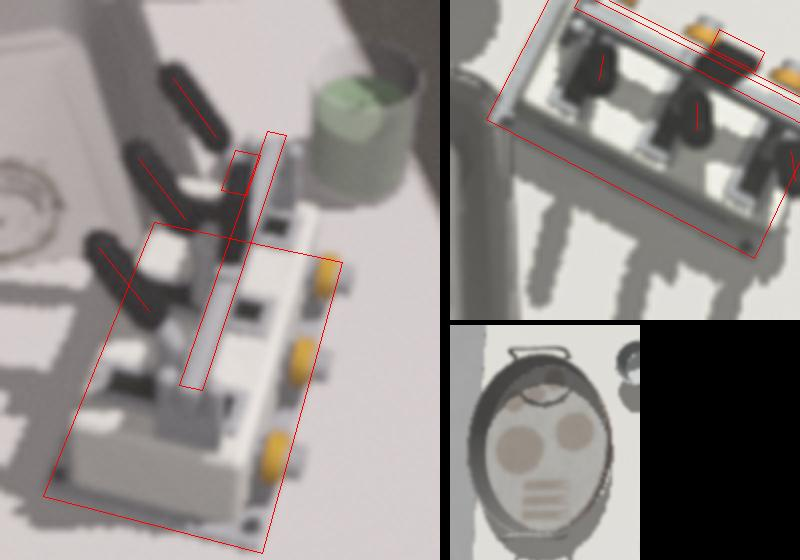

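```bash
sed -i 's/^(D,T(522,378).*/(D,T(517,370),(-27,-70,150)),(D,T(370,297),(-27,0,150)),(D,T(224,222),(-27,70,150)),/; s/loss=.soft_l1.,//; s/^obs=\[/obs=[(D,T(445,488),(-58,-106,3)),/; s/(360,180,470,260),4/(360,165,470,245),4/' fit.py; python3 fit.py
```

```text
(array([ 465.90686969, -338.89900899,  170.57637335]), np.float64(6.1088679983776855))
(array([ 500.41063058, -276.49746216,  171.44086566]), np.float64(6.050488728026413))
(array([ 533.75027627, -216.27800838,  172.14648575]), np.float64(8.751475944520585))
(array([ 544.81784337, -301.98818114,  173.47473873]), np.float64(3.377182774225602))
[ 5.30776687e+02 -2.94605391e+02 -4.97800982e-01] -28.521895304000335
[[ 1.2  0.9]
 [-0.5 -0.5]
 [-0.9  0.2]
 [-0.4 -0.1]
 [-0.5  0.4]
 [-0.2  0.3]
 [ 0.1  0.6]
 [ 0.2 -0.1]
 [ 0.6 -1.4]
 [-1.6 -2.3]
 [ 1.2 -0.2]]
[619.70727641 380.29510845  51.        ]
[372.0620346 369.7768503  51.       ]
[501.92397391 477.22128457  51.        ]
[482.85354074 271.2180248   51.        ]
s [372.63549035 376.38289832  51.        ]
s [634.11256335 309.97049628  51.        ]
s [517.59204889 482.1424522   51.        ]
s [480.00798374 210.46765665  51.        ]
```

View pics/o1.png

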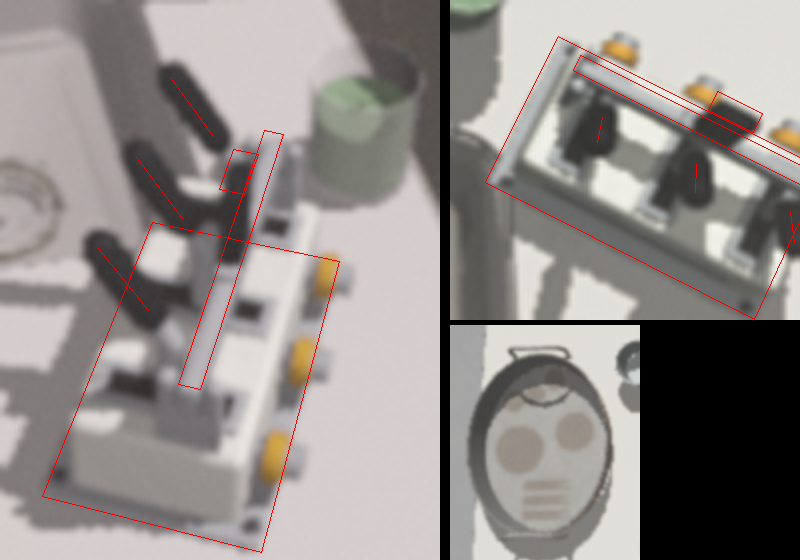

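```bash
cat > go.py <<'E'
import sys
from h import *
from scipy.spatial.transform import Rotation as R
# usage: go.py x y z yaw(deg of tool x, fingers down) -> offset (m), angular (deg)
s=ctrl.sense(); w,*v=s['ee_rot']; q=R.from_quat([*v,w])
x,y,z,a=map(float,sys.argv[1:5]); t=R.from_euler('z',a,degrees=True)*R.from_euler('x',180,degrees=True)
print('off',(q.inv().apply(np.array([x,y,z])-s['eef_pos'])/1000).round(4),'ang',np.degrees((q.inv()*t).as_rotvec()).round(2))
print(s['time_s'],s['eef_pos'].round(1),s['force'].round(1),s['grip_width'].round(3),s['joints'].round(2))
E
python3 go.py 545.5 -302.5 250 -28.6
```

```text
off [ 0.396  -0.043  -0.0078] ang [-1.000e-02  0.000e+00  5.019e+01]Traceback (most recent call last):
  File "go.py", line 8, in <module>
    print(s['time_s'],s['eef_pos'].round(1),s['force'].round(1),s['grip_width'].round(3),s['joints'].round(2))
                                                                ^^^^^^^^^^^^^^^^^^^^^
AttributeError: 'float' object has no attribute 'round'
```

Request:
move_arm:
  motion:
    - {"offset":[0.06,-0.006,-0.008],"angular":[0,0,10],"jaw":0.0854}
    - {"offset":[0.12,-0.013,-0.008],"angular":[0,0,20],"jaw":0.0854}
    - {"offset":[0.18,-0.02,-0.008],"angular":[0,0,30],"jaw":0.0854}
    - {"offset":[0.24,-0.026,-0.008],"angular":[0,0,40],"jaw":0.0854}
    - {"offset":[0.3,-0.033,-0.008],"angular":[0,0,50],"jaw":0.0854}
  squeeze: 60

```text
time_s: 1.02
eef_pos: [445.1, -355.3, 250.4]
ee_rot: [0.0, 0.973, -0.232, 0.0]
force: [0.2, -1.2, 0.1]
grip_width: 1.001
```

```bash
sed -i "s/s\['grip_width'\].round(3)/round(s['grip_width'],3)/" go.py; python3 go.py 545.5 -302.5 230 -28.6
```

```text
off [ 0.0657 -0.0924  0.0204] ang [ 0.01 -0.01  1.75]
1.025 [ 445.1 -355.3  250.4] [ 0.2 -1.2  0.1] 1.001 [-0.88  0.41  1.35 -0.    1.39  1.16]
```

Request:
move_arm:
  motion:
    - {"offset":[0.033,-0.046,0.0],"angular":[0,0,1.7],"jaw":0.0854}
    - {"offset":[0.0657,-0.0924,0.02],"angular":[0,0,1.7],"jaw":0.0854}
    - {"offset":[0.0657,-0.0924,0.02],"angular":[0,0,1.7],"jaw":0.0854}
    - {"offset":[0.0657,-0.0924,0.02],"angular":[0,0,1.7],"jaw":0.0854}

```text
time_s: 1.52
eef_pos: [543.4, -303.2, 230.4]
ee_rot: [0.0, 0.97, -0.244, -0.0]
force: [-1.4, -0.5, 0.3]
grip_width: 0.995
```

```bash
python3 go.py 545.5 -302.5 152 -28.6
python3 - <<'E'
from h import *
C=cam('side');D=cam('top')
a=cv2.resize(C[0][190:340,270:400,::-1],None,fx=3,fy=3);b=cv2.resize(D[0][150:270,350:480,::-1],None,fx=3,fy=3)
e=np.zeros((450,790,3),np.uint8);e[:,:390]=a;e[:360,400:]=b;cv2.imwrite('pics/p2.png',e)
E
```

```text
off [ 0.0015 -0.0016  0.0784] ang [0.02 0.01 0.39]
1.525 [ 543.4 -303.2  230.4] [-1.4 -0.5  0.3] 0.995 [-0.7   0.54  1.19 -0.    1.41  1.37]
```

View pics/p2.png

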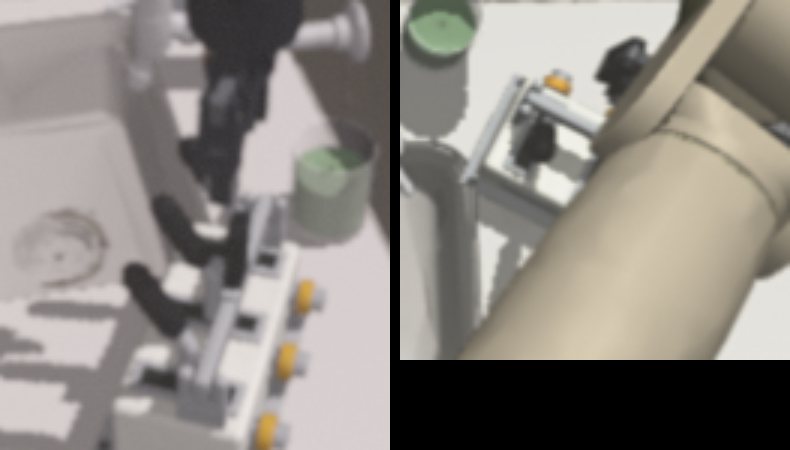

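The side view shows the gripper right above the tab (240,225) and lined up with the bar. Descending.

Request:
move_arm:
  motion:
    - {"offset":[0.001,-0.001,0.03],"angular":[0,0,0.4],"jaw":0.0854}
    - {"offset":[0.001,-0.001,0.055],"angular":[0,0,0.4],"jaw":0.0854}
    - {"offset":[0.001,-0.001,0.078],"angular":[0,0,0.4],"jaw":0.0854}
    - {"offset":[0.001,-0.001,0.078],"angular":[0,0,0.4],"jaw":0.0854}
    - {"offset":[0.001,-0.001,0.078],"angular":[0,0,0.4],"jaw":0.03}

```text
time_s: 2.25
eef_pos: [545.1, -303.4, 153.9]
ee_rot: [0.0, 0.969, -0.248, 0.001]
force: [0.0, 0.2, 0.0]
grip_width: 0.822
```

Request:
move_arm:
  motion:
    - {"offset":[0,0,0],"angular":[0,0,0],"jaw":0.02}
    - {"offset":[0,0,0],"angular":[0,0,0],"jaw":0.02}
    - {"offset":[0,0,0],"angular":[0,0,0],"jaw":0.02}
    - {"offset":[0,0,0],"angular":[0,0,0],"jaw":0.02}
    - {"offset":[0,0,0],"angular":[0,0,0],"jaw":0.02}
  squeeze: 60

```text
time_s: 2.88
eef_pos: [545.3, -303.0, 153.4]
ee_rot: [0.001, 0.969, -0.247, 0.001]
force: [-1.2, -0.6, 5.3]
grip_width: 0.368
```

```bash
python3 go.py 545.5 -302.5 192 -28.6
```

```text
off [ 0.     -0.0005 -0.0386] ang [ 0.04 -0.1  -0.02]
2.875 [ 545.3 -303.   153.4] [-1.2 -0.6  5.3] 0.368 [-0.69  0.6   1.3  -0.    1.24  1.38]
```

Request:
move_arm:
  motion:
    - {"offset":[0,0,-0.01],"angular":[0,0,0],"jaw":0.02}
    - {"offset":[0,0,-0.02],"angular":[0,0,0],"jaw":0.02}
    - {"offset":[0,0,-0.035],"angular":[0,0,0],"jaw":0.02}
    - {"offset":[0,0,-0.06],"angular":[0,0,0],"jaw":0.02}
    - {"offset":[0,0,-0.08],"angular":[0,0,0],"jaw":0.02}

```text
time_s: 3.5
eef_pos: [545.1, -302.6, 234.2]
ee_rot: [0.0, 0.969, -0.247, 0.001]
force: [-0.7, 0.1, -1.3]
grip_width: 0.361
```

```bash
python3 go.py 420 -250 360 0
```

```text
off [-0.1349  0.0138 -0.126 ] ang [  0.03  -0.06 -28.61]
3.5 [ 545.1 -302.6  234.2] [-0.7  0.1 -1.3] 0.361 [-0.69  0.54  1.19  0.    1.42  1.38]
```

Request:
move_arm:
  motion:
    - {"offset":[0,0,-0.05],"angular":[0,0,0],"jaw":0.02}
    - {"offset":[-0.02,0,-0.1],"angular":[0,0,-7],"jaw":0.02}
    - {"offset":[-0.06,0.005,-0.126],"angular":[0,0,-14],"jaw":0.02}
    - {"offset":[-0.1,0.01,-0.126],"angular":[0,0,-22],"jaw":0.02}
    - {"offset":[-0.135,0.014,-0.126],"angular":[0,0,-28.6],"jaw":0.02}

```text
time_s: 4.12
eef_pos: [418.5, -249.4, 359.4]
ee_rot: [0.001, 1.0, 0.002, 0.001]
force: [-0.2, -0.9, -1.8]
grip_width: 0.366
```

```bash
python3 go.py 430 0 360 45
```

```text
off [ 0.0125 -0.2494 -0.0008] ang [ 8.000e-02 -3.000e-02 -4.478e+01]
4.125 [ 418.5 -249.4  359.4] [-0.2 -0.9 -1.8] 0.366 [-0.78  0.17  1.38 -0.    1.59  0.79]
```

Request:
move_arm:
  motion:
    - {"offset":[0.002,-0.05,0],"angular":[0,0,-9],"jaw":0.02}
    - {"offset":[0.004,-0.1,0],"angular":[0,0,-18],"jaw":0.02}
    - {"offset":[0.006,-0.15,0],"angular":[0,0,-27],"jaw":0.02}
    - {"offset":[0.008,-0.2,0],"angular":[0,0,-36],"jaw":0.02}
    - {"offset":[0.012,-0.25,0],"angular":[0,0,-45],"jaw":0.02}

```text
time_s: 4.75
eef_pos: [431.5, 1.5, 359.4]
ee_rot: [0.0, 0.923, 0.385, 0.001]
force: [1.4, -0.9, -2.6]
grip_width: 0.366
```

```bash
python3 go.py 480 260 360 91
```

```text
off [ 0.2178 -0.1475 -0.0007] ang [ 8.000e-02 -2.000e-02 -4.573e+01]
4.75 [431.5   1.5 359.4] [ 1.4 -0.9 -2.6] 0.366 [-0.27  0.04  1.52  0.    1.58  0.51]
```

Request:
move_arm:
  motion:
    - {"offset":[0.043,-0.03,0],"angular":[0,0,-9],"jaw":0.02}
    - {"offset":[0.087,-0.059,0],"angular":[0,0,-18],"jaw":0.02}
    - {"offset":[0.13,-0.088,0],"angular":[0,0,-27],"jaw":0.02}
    - {"offset":[0.174,-0.118,0],"angular":[0,0,-36],"jaw":0.02}
    - {"offset":[0.218,-0.147,0],"angular":[0,0,-45.7],"jaw":0.02}

```text
time_s: 5.38
eef_pos: [482.0, 259.7, 359.3]
ee_rot: [0.0, 0.701, 0.713, 0.0]
force: [-0.1, 0.1, -2.5]
grip_width: 0.364
```

```bash
python3 go.py 496 374 180 91
```

```text
off [0.114  0.0159 0.1794] ang [ 0.06 -0.01  0.01]
5.375 [482.  259.7 359.3] [-0.1  0.1 -2.5] 0.364 [ 0.28  0.31  1.2  -0.    1.63  0.26]
```

Request:
move_arm:
  motion:
    - {"offset":[0.055,0.008,0.02],"angular":[0,0,0],"jaw":0.02}
    - {"offset":[0.114,0.016,0.06],"angular":[0,0,0],"jaw":0.02}
    - {"offset":[0.114,0.016,0.12],"angular":[0,0,0],"jaw":0.02}
    - {"offset":[0.114,0.016,0.18],"angular":[0,0,0],"jaw":0.02}
    - {"offset":[0.114,0.016,0.18],"angular":[0,0,0],"jaw":0.02}

```text
time_s: 6.0
eef_pos: [495.0, 371.3, 175.0]
ee_rot: [-0.001, 0.703, 0.711, -0.004]
force: [1.1, -0.4, -1.7]
grip_width: 0.363
```

```bash
python3 go.py 496 374 69 91
python3 - <<'E'
from h import *
C=cam('side');D=cam('top')
a=cv2.resize(C[0][100:220,220:350,::-1],None,fx=3,fy=3);b=cv2.resize(D[0][150:300,130:260,::-1],None,fx=3,fy=3)
e=np.zeros((450,790,3),np.uint8);e[:360,:390]=a;e[:,400:]=b;cv2.imwrite('pics/p3.png',e)
E
```

```text
off [0.0031 0.0019 0.106 ] ang [-0.46  0.21 -0.3 ]
6.0 [495.  371.3 175. ] [ 1.1 -0.4 -1.7] 0.363 [0.45 0.58 1.28 0.   1.29 0.44]
```

View pics/p3.png

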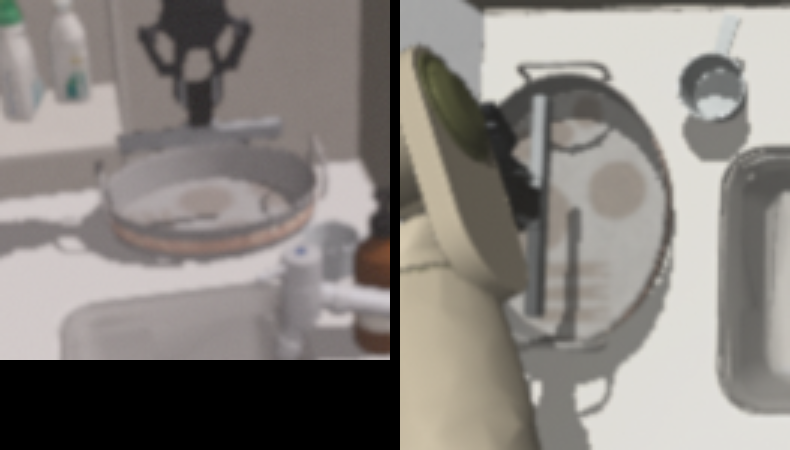

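Top view: the bar is at (540,205), above the tray interior (570,215). With the height parallax it lands central. Lowering.

Request:
move_arm:
  motion:
    - {"offset":[0.003,0.002,0.05],"angular":[0,0,0],"jaw":0.02}
    - {"offset":[0.003,0.002,0.08],"angular":[0,0,0],"jaw":0.02}
    - {"offset":[0.003,0.002,0.1],"angular":[0,0,0],"jaw":0.02}
    - {"offset":[0.003,0.002,0.1],"angular":[0,0,0],"jaw":0.02}
    - {"offset":[0.003,0.002,0.1],"angular":[0,0,0],"jaw":0.02}

```text
time_s: 6.72
eef_pos: [500.2, 375.7, 81.4]
ee_rot: [0.001, 0.703, 0.711, 0.002]
force: [1.0, -0.8, -2.4]
grip_width: 0.361
```

```bash
python3 go.py 496 374 68 91
```

```text
off [-0.0017 -0.0043  0.0134] ang [ 0.25 -0.12 -0.32]
6.725 [500.2 375.7  81.4] [ 1.  -0.8 -2.4] 0.361 [0.46 0.68 1.36 0.   1.09 0.45]
```

Request:
move_arm:
  motion:
    - {"offset":[-0.002,-0.004,0.006],"angular":[0,0,0],"jaw":0.02}
    - {"offset":[-0.002,-0.004,0.011],"angular":[0,0,0],"jaw":0.02}
    - {"offset":[-0.002,-0.004,0.012],"angular":[0,0,0],"jaw":0.02}
    - {"offset":[-0.002,-0.004,0.012],"angular":[0,0,0],"jaw":0.02}
    - {"offset":[-0.002,-0.004,0.012],"angular":[0,0,0],"jaw":0.02}

```text
time_s: 7.35
eef_pos: [494.9, 373.1, 66.5]
ee_rot: [0.0, 0.703, 0.711, 0.0]
force: [0.1, -0.2, -1.4]
grip_width: 0.364
```

Request:
move_arm:
  motion:
    - {"offset":[0,0,0],"angular":[0,0,0],"jaw":0.034}
    - {"offset":[0,0,0],"angular":[0,0,0],"jaw":0.038}
    - {"offset":[0,0,0],"angular":[0,0,0],"jaw":0.05}
    - {"offset":[0,0,0],"angular":[0,0,0],"jaw":0.06}
    - {"offset":[0,0,0],"angular":[0,0,0],"jaw":0.06}

```text
time_s: 7.98
eef_pos: [494.8, 373.1, 66.3]
ee_rot: [0.0, 0.703, 0.711, 0.0]
force: [-0.0, -0.6, 0.9]
grip_width: 0.703
```

Request:
move_arm:
  motion:
    - {"offset":[0,0,-0.03],"angular":[0,0,0],"jaw":0.06}
    - {"offset":[0,0,-0.08],"angular":[0,0,0],"jaw":0.06}
    - {"offset":[0,0,-0.14],"angular":[0,0,0],"jaw":0.06}
    - {"offset":[0,0,-0.2],"angular":[0,0,0],"jaw":0.02}
    - {"offset":[0,0,-0.25],"angular":[0,0,0],"jaw":0}

```text
time_s: 8.6
eef_pos: [494.6, 373.0, 319.1]
ee_rot: [0.0, 0.703, 0.711, 0.001]
force: [0.6, -0.4, -0.3]
grip_width: 0.285
```

```bash
python3 go.py 440 60 340 30
```

```text
off [-0.3123 -0.0583 -0.0212] ang [ 6.000e-02 -9.000e-02  6.069e+01]
8.6 [494.6 373.  319.1] [ 0.6 -0.4 -0.3] 0.285 [0.46 0.5  1.04 0.   1.61 0.45]
```

Request:
move_arm:
  motion:
    - {"offset":[-0.06,-0.011,-0.005],"angular":[0,0,10],"jaw":0}
    - {"offset":[-0.12,-0.022,-0.01],"angular":[0,0,20],"jaw":0}
    - {"offset":[-0.18,-0.033,-0.015],"angular":[0,0,30],"jaw":0}
    - {"offset":[-0.24,-0.045,-0.018],"angular":[0,0,40],"jaw":0}
    - {"offset":[-0.3,-0.056,-0.02],"angular":[0,0,50],"jaw":0}

```text
time_s: 9.22
eef_pos: [441.6, 70.7, 336.7]
ee_rot: [0.0, 0.939, 0.345, 0.0]
force: [0.5, 0.2, 0.9]
grip_width: -0.0
```

```bash
python3 go.py 455.2 -253.3 300 -28.6;python3 - <<'E'
from h import *
C=cam('side');D=cam('top')
a=cv2.resize(C[0][100:220,220:350,::-1],None,fx=3,fy=3);b=cv2.resize(D[0][150:300,130:260,::-1],None,fx=3,fy=3)
e=np.zeros((450,790,3),np.uint8);e[:360,:390]=a;e[:,400:]=b;cv2.imwrite('pics/p4.png',e)
E
```

```text
off [-0.1996  0.2556  0.0367] ang [ 1.000e-02 -5.000e-02  6.898e+01]
9.225 [441.6  70.7 336.7] [0.5 0.2 0.9] -0.0 [-0.1   0.08  1.53 -0.    1.52  0.76]
```

View pics/p4.png

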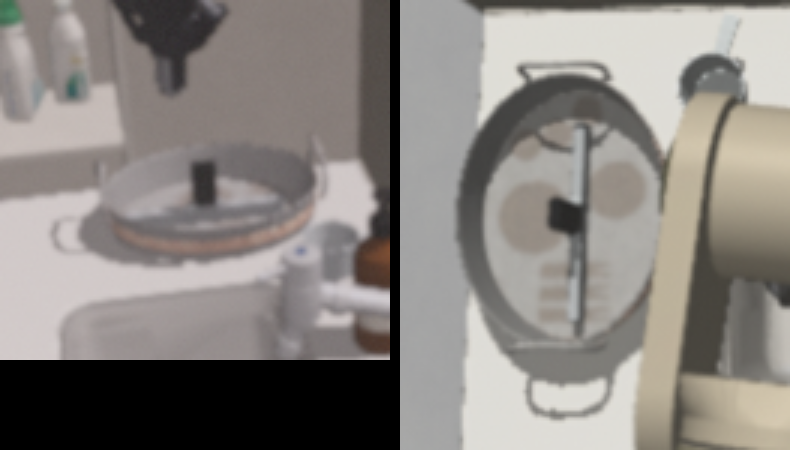

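The bar lies in the tray: in the top view it runs from (582,125) to (575,335), upright and inside the walls. On to the levers.

Request:
move_arm:
  motion:
    - {"offset":[-0.033,0.043,0.0],"angular":[0,0,10],"jaw":0}
    - {"offset":[-0.066,0.085,0.01],"angular":[0,0,20],"jaw":0}
    - {"offset":[-0.1,0.128,0.015],"angular":[0,0,30],"jaw":0}
    - {"offset":[-0.133,0.17,0.02],"angular":[0,0,40],"jaw":0}
    - {"offset":[-0.166,0.213,0.03],"angular":[0,0,50],"jaw":0}

```text
time_s: 9.95
eef_pos: [455.6, -198.7, 306.5]
ee_rot: [0.0, 0.997, -0.083, 0.001]
force: [1.1, 0.4, 0.3]
grip_width: 0.002
```

```bash
python3 go.py 455.2 -253.3 300 -28.6
```

```text
off [0.0087 0.0539 0.0065] ang [ 1.000e-02 -7.000e-02  1.903e+01]
9.95 [ 455.6 -198.7  306.5] [1.1 0.4 0.3] 0.002 [-0.65  0.21  1.46  0.    1.47  1.09]
```

Request:
move_arm:
  motion:
    - {"offset":[0.005,0.03,0.0065],"angular":[0,0,9.5],"jaw":0}
    - {"offset":[0.0087,0.054,0.0065],"angular":[0,0,19],"jaw":0}
    - {"offset":[0.0087,0.054,0.05],"angular":[0,0,19],"jaw":0}
    - {"offset":[0.0087,0.054,0.1],"angular":[0,0,19],"jaw":0}
    - {"offset":[0.0087,0.054,0.147],"angular":[0,0,19],"jaw":0}

```text
time_s: 10.58
eef_pos: [455.4, -251.4, 157.8]
ee_rot: [-0.0, 0.97, -0.244, 0.0]
force: [0.4, -1.5, -0.4]
grip_width: -0.0
```

```bash
python3 go.py 455.2 -253.3 159 -28.6
```

```text
off [ 0.0007  0.0018 -0.0012] ang [-0.01 -0.01  0.35]
10.575 [ 455.4 -251.4  157.8] [ 0.4 -1.5 -0.4] -0.0 [-0.73  0.38  1.63  0.    1.13  1.33]
```

Request:
move_arm:
  motion:
    - {"offset":[0.015,0.002,-0.001],"angular":[0,0,0.3],"jaw":0}
    - {"offset":[0.025,0.002,-0.001],"angular":[0,0,0.3],"jaw":0}
    - {"offset":[0.033,0.002,-0.001],"angular":[0,0,0.3],"jaw":0}
    - {"offset":[0.04,0.002,-0.001],"angular":[0,0,0.3],"jaw":0}
    - {"offset":[0.04,0.002,-0.001],"angular":[0,0,0.3],"jaw":0}

```text
time_s: 11.2
eef_pos: [487.4, -271.3, 160.9]
ee_rot: [-0.001, 0.969, -0.247, -0.004]
force: [-18.8, 8.9, 12.4]
grip_width: 0.002
```

The middle lever is blocked (21 N). Backing off and trying the y=+70 lever.

Request:
move_arm:
  motion:
    - {"offset":[-0.03,0,0],"angular":[0,0,0],"jaw":0}
    - {"offset":[-0.045,-0.01,0],"angular":[0,0,0],"jaw":0}
    - {"offset":[-0.045,-0.05,0],"angular":[0,0,0],"jaw":0}
    - {"offset":[-0.042,-0.07,0],"angular":[0,0,0],"jaw":0}
    - {"offset":[-0.042,-0.07,0],"angular":[0,0,0],"jaw":0}

```text
time_s: 11.82
eef_pos: [486.8, -190.4, 160.7]
ee_rot: [0.0, 0.969, -0.246, 0.001]
force: [0.8, -0.8, 0.3]
grip_width: -0.002
```

```bash
python3 go.py 488.7 -191.8 159 -28.6
```

```text
off [0.0023 0.0003 0.0017] ang [ 0.   -0.06  0.12]
11.825 [ 486.8 -190.4  160.7] [ 0.8 -0.8  0.3] -0.002 [-0.6   0.39  1.62  0.    1.13  1.47]
```

Request:
move_arm:
  motion:
    - {"offset":[0.015,0,0.002],"angular":[0,0,0],"jaw":0}
    - {"offset":[0.027,0,0.002],"angular":[0,0,0],"jaw":0}
    - {"offset":[0.035,0,0.002],"angular":[0,0,0],"jaw":0}
    - {"offset":[0.042,0,0.002],"angular":[0,0,0],"jaw":0}
    - {"offset":[0.042,0,0.002],"angular":[0,0,0],"jaw":0}

```text
time_s: 12.45
eef_pos: [523.2, -211.6, 158.3]
ee_rot: [0.0, 0.969, -0.247, 0.0]
force: [-0.9, 0.6, -0.3]
grip_width: -0.002
```

Request:
move_arm:
  motion:
    - {"offset":[0.013,0,0],"angular":[0,0,0],"jaw":0}
    - {"offset":[0.026,0,0],"angular":[0,0,0],"jaw":0}
    - {"offset":[0.039,0,0],"angular":[0,0,0],"jaw":0}
    - {"offset":[0.052,0,0],"angular":[0,0,0],"jaw":0}
    - {"offset":[0.062,0,0],"angular":[0,0,0],"jaw":0}

```text
time_s: 13.08
eef_pos: [577.4, -240.9, 158.0]
ee_rot: [-0.0, 0.969, -0.247, -0.001]
force: [-2.4, 2.2, -1.7]
grip_width: 0.001
```

Request:
move_arm:
  motion:
    - {"offset":[0.006,0,0],"angular":[0,0,0],"jaw":0}
    - {"offset":[0.01,0,0],"angular":[0,0,0],"jaw":0}
    - {"offset":[0.014,0,0],"angular":[0,0,0],"jaw":0}
    - {"offset":[0.014,0,0],"angular":[0,0,0],"jaw":0}

```text
time_s: 13.58
eef_pos: [589.9, -247.9, 158.5]
ee_rot: [0.0, 0.969, -0.247, 0.0]
force: [-0.5, 0.9, 1.3]
grip_width: -0.004
```

Request:
move_arm:
  motion:
    - {"offset":[0.004,0,0],"angular":[0,0,0],"jaw":0}
    - {"offset":[0.008,0,0],"angular":[0,0,0],"jaw":0}
    - {"offset":[0.01,0,0],"angular":[0,0,0],"jaw":0}
    - {"offset":[0.01,0,0],"angular":[0,0,0],"jaw":0}

```text
time_s: 14.08
eef_pos: [592.2, -249.0, 157.9]
ee_rot: [-0.002, 0.969, -0.247, -0.011]
force: [-43.1, 19.7, 19.0]
grip_width: 0.001
```

That lever was free and is now at its end stop (47 N). Back to the middle one.

Request:
move_arm:
  motion:
    - {"offset":[-0.04,0,0],"angular":[0,0,0],"jaw":0}
    - {"offset":[-0.09,0,0],"angular":[0,0,0],"jaw":0}
    - {"offset":[-0.128,0.005,0],"angular":[0,0,0],"jaw":0}
    - {"offset":[-0.128,0.045,0],"angular":[0,0,0],"jaw":0}
    - {"offset":[-0.128,0.07,0],"angular":[0,0,0],"jaw":0}

```text
time_s: 14.7
eef_pos: [452.1, -253.8, 159.1]
ee_rot: [0.001, 0.969, -0.247, 0.001]
force: [-0.0, 0.4, -0.6]
grip_width: 0.001
```

```bash
python3 go.py 455.2 -253.3 159 -28.6
```

```text
off [ 0.0025 -0.0019  0.0001] ang [ 0.04 -0.12 -0.03]
14.7 [ 452.1 -253.8  159.1] [-0.   0.4 -0.6] 0.001 [-0.74  0.38  1.63 -0.    1.13  1.33]
```

Request:
move_arm:
  motion:
    - {"offset":[0.015,-0.001,0],"angular":[0,0,0],"jaw":0}
    - {"offset":[0.027,-0.001,0],"angular":[0,0,0],"jaw":0}
    - {"offset":[0.036,-0.001,0],"angular":[0,0,0],"jaw":0}
    - {"offset":[0.043,-0.001,0],"angular":[0,0,0],"jaw":0}
    - {"offset":[0.043,-0.001,0],"angular":[0,0,0],"jaw":0}

```text
time_s: 15.32
eef_pos: [488.1, -270.6, 158.6]
ee_rot: [-0.001, 0.969, -0.247, -0.005]
force: [-23.6, 11.0, 14.7]
grip_width: -0.001
```

Still blocked. Trying the y=-70 lever.

Request:
move_arm:
  motion:
    - {"offset":[-0.03,0,0],"angular":[0,0,0],"jaw":0}
    - {"offset":[-0.045,0.01,0],"angular":[0,0,0],"jaw":0}
    - {"offset":[-0.045,0.05,0],"angular":[0,0,0],"jaw":0}
    - {"offset":[-0.042,0.069,0],"angular":[0,0,0],"jaw":0}
    - {"offset":[-0.042,0.069,0],"angular":[0,0,0],"jaw":0}

```text
time_s: 15.95
eef_pos: [420.9, -313.5, 158.2]
ee_rot: [-0.0, 0.969, -0.248, 0.0]
force: [0.3, 1.0, 0.6]
grip_width: -0.0
```

```bash
python3 go.py 421.7 -314.8 159 -28.6
```

```text
off [ 0.0013  0.0007 -0.0008] ang [-0.01 -0.   -0.1 ]
15.95 [ 420.9 -313.5  158.2] [0.3 1.  0.6] -0.0 [-0.86  0.39  1.62  0.    1.13  1.21]
```

Request:
move_arm:
  motion:
    - {"offset":[0.015,0,0],"angular":[0,0,0],"jaw":0}
    - {"offset":[0.027,0,0],"angular":[0,0,0],"jaw":0}
    - {"offset":[0.035,0,0],"angular":[0,0,0],"jaw":0}
    - {"offset":[0.042,0,0],"angular":[0,0,0],"jaw":0}
    - {"offset":[0.042,0,0],"angular":[0,0,0],"jaw":0}

```text
time_s: 16.58
eef_pos: [458.2, -333.0, 158.2]
ee_rot: [-0.0, 0.969, -0.247, 0.0]
force: [0.7, 0.4, -0.8]
grip_width: -0.002
```

Free; throw it.

Request:
move_arm:
  motion:
    - {"offset":[0.014,0,0],"angular":[0,0,0],"jaw":0}
    - {"offset":[0.028,0,0],"angular":[0,0,0],"jaw":0}
    - {"offset":[0.042,0,0],"angular":[0,0,0],"jaw":0}
    - {"offset":[0.056,0,0],"angular":[0,0,0],"jaw":0}
    - {"offset":[0.07,0,0],"angular":[0,0,0],"jaw":0}

```text
time_s: 17.2
eef_pos: [519.2, -366.3, 157.8]
ee_rot: [-0.0, 0.969, -0.247, -0.001]
force: [-1.0, 0.6, -1.8]
grip_width: 0.001
```

Request:
move_arm:
  motion:
    - {"offset":[0.006,0,0],"angular":[0,0,0],"jaw":0}
    - {"offset":[0.012,0,0],"angular":[0,0,0],"jaw":0}
    - {"offset":[0.015,0,0],"angular":[0,0,0],"jaw":0}
    - {"offset":[0.015,0,0],"angular":[0,0,0],"jaw":0}

```text
time_s: 17.7
eef_pos: [525.6, -369.8, 157.0]
ee_rot: [-0.004, 0.969, -0.247, -0.012]
force: [-42.3, 22.5, 15.4]
grip_width: -0.0
```

At the stop (bank x 32.6; the first lever stopped at 33.2). Middle lever again.

Request:
move_arm:
  motion:
    - {"offset":[-0.04,0,0],"angular":[0,0,0],"jaw":0}
    - {"offset":[-0.09,0,0],"angular":[0,0,0],"jaw":0}
    - {"offset":[-0.128,-0.005,0],"angular":[0,0,0],"jaw":0}
    - {"offset":[-0.128,-0.045,0],"angular":[0,0,0],"jaw":0}
    - {"offset":[-0.128,-0.07,0],"angular":[0,0,0],"jaw":0}

```text
time_s: 18.32
eef_pos: [453.7, -249.8, 158.9]
ee_rot: [0.0, 0.969, -0.247, 0.001]
force: [0.9, -0.3, 0.5]
grip_width: -0.001
```

```bash
python3 go.py 455.2 -253.3 159 -28.6
```

```text
off [ 0.003   0.0024 -0.0001] ang [ 0.   -0.08 -0.02]
18.325 [ 453.7 -249.8  158.9] [ 0.9 -0.3  0.5] -0.001 [-0.73  0.38  1.64  0.    1.13  1.34]
```

Request:
move_arm:
  motion:
    - {"offset":[0.017,0.001,0],"angular":[0,0,0],"jaw":0}
    - {"offset":[0.029,0.001,0],"angular":[0,0,0],"jaw":0}
    - {"offset":[0.037,0.001,0],"angular":[0,0,0],"jaw":0}
    - {"offset":[0.044,0.001,0],"angular":[0,0,0],"jaw":0}
    - {"offset":[0.044,0.001,0],"angular":[0,0,0],"jaw":0}

```text
time_s: 18.95
eef_pos: [491.8, -273.1, 158.2]
ee_rot: [-0.0, 0.969, -0.247, 0.0]
force: [0.2, 1.4, 0.2]
grip_width: -0.003
```

Request:
move_arm:
  motion:
    - {"offset":[0.014,0,0],"angular":[0,0,0],"jaw":0}
    - {"offset":[0.028,0,0],"angular":[0,0,0],"jaw":0}
    - {"offset":[0.042,0,0],"angular":[0,0,0],"jaw":0}
    - {"offset":[0.056,0,0],"angular":[0,0,0],"jaw":0}
    - {"offset":[0.07,0,0],"angular":[0,0,0],"jaw":0}

```text
time_s: 19.58
eef_pos: [552.8, -306.1, 157.7]
ee_rot: [-0.001, 0.969, -0.247, -0.001]
force: [-2.0, 0.5, -2.3]
grip_width: 0.002
```

Request:
move_arm:
  motion:
    - {"offset":[0.006,0,0],"angular":[0,0,0],"jaw":0}
    - {"offset":[0.012,0,0],"angular":[0,0,0],"jaw":0}
    - {"offset":[0.015,0,0],"angular":[0,0,0],"jaw":0}
    - {"offset":[0.015,0,0],"angular":[0,0,0],"jaw":0}

```text
time_s: 20.08
eef_pos: [559.1, -309.5, 156.9]
ee_rot: [-0.004, 0.969, -0.247, -0.013]
force: [-45.2, 22.0, 16.5]
grip_width: -0.001
```

All three stopped at the same depth. Retreating clear, then a final look.

Request:
move_arm:
  motion:
    - {"offset":[-0.04,0,0],"angular":[0,0,0],"jaw":0}
    - {"offset":[-0.09,0,0],"angular":[0,0,0],"jaw":0}
    - {"offset":[-0.14,0,0],"angular":[0,0,0],"jaw":0}
    - {"offset":[-0.16,0,-0.05],"angular":[0,0,0],"jaw":0}
    - {"offset":[-0.17,0,-0.1],"angular":[0,0,0],"jaw":0}

```text
time_s: 20.7
eef_pos: [415.9, -231.4, 259.9]
ee_rot: [0.0, 0.969, -0.247, 0.0]
force: [0.2, 0.3, -0.0]
grip_width: 0.001
```

Request:
move_arm:
  motion:
    - {"offset":[-0.05,0.03,-0.03],"angular":[0,0,0],"jaw":0}
    - {"offset":[-0.07,0.08,-0.05],"angular":[0,0,0],"jaw":0}
    - {"offset":[-0.08,0.13,-0.05],"angular":[0,0,0],"jaw":0}
    - {"offset":[-0.09,0.18,-0.05],"angular":[0,0,0],"jaw":0}
    - {"offset":[-0.09,0.18,-0.05],"angular":[0,0,0],"jaw":0}

```text
time_s: 21.32
eef_pos: [250.0, -348.7, 308.3]
ee_rot: [0.0, 0.968, -0.249, 0.0]
force: [0.4, 0.3, -1.1]
grip_width: -0.003
```

```bash
python3 go.py 455.2 -253.3 159 -28.6
python3 - <<'E'
from h import *
C=cam('side');D=cam('top')
a=cv2.resize(C[0][120:360,230:400,::-1],None,fx=2.2,fy=2.2);b=cv2.resize(D[0][120:310,140:480,::-1],None,fx=1.24,fy=1.24)
e=np.zeros((530,800,3),np.uint8);e[:a.shape[0],:a.shape[1]]=a;e[:b.shape[0],378:378+b.shape[1]]=b
e[240:530,400:800]=cv2.resize(D[0][165:238,370:470,::-1],(400,290))
cv2.imwrite('pics/p5.png',e)
E
```

```text
off [ 0.1335 -0.1828  0.1492] ang [ 0.04 -0.02 -0.27]
21.325 [ 250.  -348.7  308.3] [ 0.4  0.3 -1.1] -0.003 [-1.22  0.05  1.64 -0.    1.45  0.85]
```

View pics/p5.png

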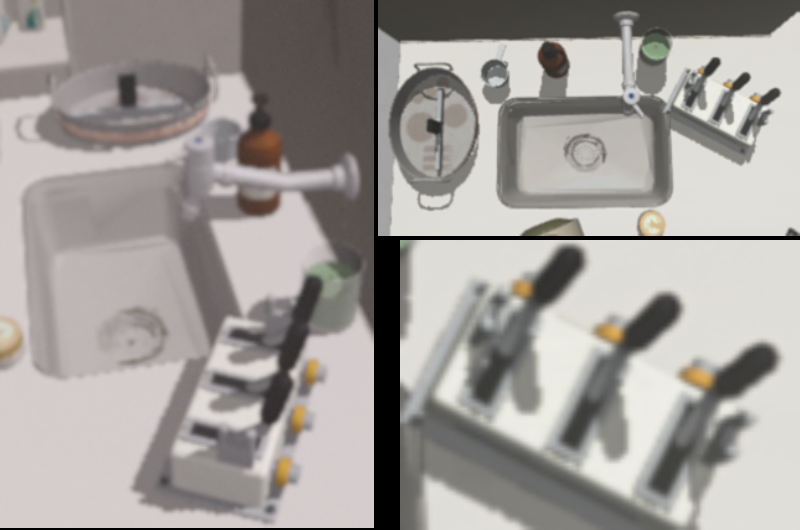

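All three levers point away from the robot at equal angles (enlarged top view: tips near (565,262), (660,310), (760,360)). The bar is in the tray at (437,130), and the soap bottle and candle jar stand in place. Handing in.

```bash
python3 -c "
from rig import ctrl
print(ctrl.finish_job())"
```

```text
the job is handed in; nothing more can be done
None
```

The job is done and handed in at about 21 s of robot time: the lock-out bar is in the oval tray, and all three levers are fully thrown.

- **Lock-out bar:** I lifted it straight up off its hooks, carried it over the tap's height, and set it on the tray floor. The last picture shows it upright on its edge, inside the tray walls.
- **Levers:** They went over in the order bank y = +70, then -70, then 0 mm. The middle lever was blocked on the first two tries (about 21 to 26 N), so I left it until the other two had been thrown.
- **End stops:** Each lever met its stop at about 47 to 50 N on the fingers. The fingers stopped at bank x of about 33 mm for all three levers.
- **Last checks:** The final pictures show all three levers pointing away from the robot at the same angle. The soap bottle and candle jar are where they stood, and the arm is clear of everything.
- **Disagreement:** The two cameras differed by about 3 to 5 mm on the bank's position, which was within what the grasp and the pushes allowed. No check failed.

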